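Aim a post mirror so the bench camera sees the red specimen, and hold it there

TASK

The bench camera on the breadboard has to see the polished face of the red specimen by way of a mirror. Lift the square mirror out of the parking block by the two sides of its frame (never touch the glass), stand its post in the breadboard's empty post holder with the collar fully down, and turn it until the red specimen, and neither of its neighbours, appears in the middle of the mirror as the camera sees it. Finish while still gripping the mirror and keeping it still at that angle, because the thumbscrew is not tightened yet; do not hit the camera or the specimen holders, and leave the other things on the bench where they are.

Things in the scene. Friction and masses are not known exactly. Their poses are not given: they have to be found in the camera images.
- mirror: square mirror on a 12 mm steel post, 0.08 to 0.17 kg. Origin on the post axis under its 22 mm collar; z up the post, x out of the glass (where it faces), y across. Post reaches 28 mm below the origin. Grey frame: z = 12 to 68 mm, x = -8 to 8 mm; grip from above its flat sides at y = +-28 mm. Brass adjusters behind to x = -20 mm. Starts upright in the parking block, facing roughly the robot
- mirror_glass: the mirror's glass, 50 x 50 mm, fixed in the frame. Origin at its middle, 40 mm above the mirror's origin; the reflecting surface lies 6 mm in front of the post axis (mirror x = 6 mm), 2 mm behind the front of the frame's rim. Not to be touched
- parking_block: white plastic block 110 x 64 x 35 mm, fixed, with a bore for the mirror's post; a spare lens in a ring 38 mm across stands in its other half, nearer the robot, 56 mm from the bore, top at 79 mm. Origin at the centre of its underside, x along the long side, away from the robot
- parking_bore (a point): centre of the mouth of the parking block's bore (14 mm wide, 31 mm deep), 35 mm above the bench
- station: aluminium breadboard 200 (x) x 310 (y) x 12 mm, fixed, with a grid of small holes; carries the post holder, the blue bench camera and the three specimen holders. Origin at the centre of its underside; z up, x roughly away from the robot
- socket (a point): centre of the mouth of the empty post holder, an upright dark tube 27 mm across with a brass thumbscrew at its far side, 52 mm above the bench; bore 14 mm wide, 31 mm deep. The seated mirror has its origin here (collar on the mouth) and turns freely about the vertical
- lens (a point): centre of the front of the lens (black barrel 30 mm across, blue camera body), 92 mm above the bench, as high as the middle of the seated mirror's glass; the camera looks level at the post holder's axis, 130 mm away. Camera's highest point 112 mm above the bench
- holder_red: stand, fixed, foot 38 mm across, holding the red specimen (red resin disc 30 mm across, polished face upright). Origin under the foot, on the breadboard; x is where the face looks. The three stands are 55 mm apart in a row, in any order, all looking the same way, roughly at the post holder; tops 120 mm above the bench
- red_face (a point): centre of the red specimen's polished face, 92 mm above the bench; this is the point that must appear in the mirror
- holder_green: the same kind of stand with a green specimen 25 mm across; not the one wanted
- holder_tan: the same kind of stand with a tan specimen 30 mm across; not the one wanted
- air_blower: black rubber air blower with a red nozzle, 47 x 47 x 100 mm, standing, loose; leave alone
- clay_block: blue clay block 44 x 60 x 16 mm, loose; leave alone
- petri_dish: small glass dish 60 x 60 x 13 mm, loose; leave alone
- loupe: black hand lens 45 x 110 x 12 mm, loose; leave alone
There are look-alikes about, which are no part of the job. Leave any turquoise look-alike of the mirror alone.

How it is judged:
On the way, in this order (a step that is already met when the one before it is completed fails the run):
1. the mirror has been lifted clear of the parking block (z of mirror in the frame of parking_bore above 0.03 m and contact force between the fingers and mirror above 1 N), for 0.1 s.
2. the mirror's post stands in the station's post holder, collar down on its mouth (horizontal distance between mirror and socket below 0.004 m and z of mirror in the frame of socket between -0.004 and 0.003 m and angle between mirror's own z axis and vertical below 0.06 rad), for 0.2 s.
At the end, for the whole second after the job is handed in: mirror post in the post holder (4 mm off axis at most, collar within 3 mm of the mouth, upright within 0.06 rad), glass turned within 0.07 rad of the angle that shows the camera the red face in the middle of the glass, still gripped with over 2 N and not turning (under 0.1 rad/s) (all of step 2 and x of each of red_face, lens in the frame of mirror above 0.03 m and ((distance between lens and red_face between 0 and 0.1389 m and y of red_face in the frame of mirror between 0.053 and 0.0708 m) or (distance between lens and red_face between 0.1389 and 0.1815 m and y of red_face in the frame of mirror between 0.0717 and 0.0862 m) or (distance between lens and red_face between 0.1815 and 9 m and y of red_face in the frame of mirror between 0.0999 and 0.1128 m)) and contact force between the fingers and mirror above 2 N and angular speed of mirror below 0.1 rad/s); the arm keeps its last pose, push and grip.
It fails at once if the fingers touched the mirror's glass (contact force between the fingers and mirror_glass above 0.5 N).
It fails at once if the camera or a specimen holder was hit (contact force between any of the fingers, the arm, mirror and holder_red above 3 N or contact force between any of the fingers, the arm, mirror and holder_green above 3 N or contact force between any of the fingers, the arm, mirror and holder_tan above 3 N or contact force between any of the fingers, the arm and station above 8 N).
It fails at once if something else on the bench was knocked away (distance of any of air_blower, clay_block, petri_dish, loupe from where it was at the start of the episode above 0.03 m).
It also fails if it takes over 38 s, if anything falls off the work surface, if the arm or the gripper's body presses on something with over 40 N, if the wrist force passes 120 N, or if a joint passes its speed limit or range.

ROBOT

A 6-joint arm with a two-finger parallel gripper is mounted at the origin on a cart in front of the work surface, level with it; the furniture and walls round the work are solid. World frame = base frame: x ahead of the robot, y to its left, z up, the work surface at z = 0. Lengths are in m, angles in rad, forces in N, time in s.
With the tool pointing down it reaches from about 0.225 to 0.875 m from the base axis. Payload 3.4 kg.
Tool frame: the origin (TCP) lies at the very end of the fingers, on their centre line; the grasp point (between the pads) lies 19 mm behind it; z points along the fingers, y is the direction in which the jaws open and shut (so a half turn about z gives the same grasp; the last joint's range is limited). The gripper opens to 85 mm and grips with 20 to 120 N. Pads are 22 mm wide; open, the fingers measure 114 mm over their backs; the gripper's body (76 mm by 85 mm) begins 54 mm behind the grasp point. The pads swing forward as they close: fully open they stand 13 mm farther back than shut.
Start: joints at [1.013, 0.276, 1.505, -0, 1.361, -0.121], TCP at [0.243, 0.521, 0.194] pointing down, gripper open.
Joint ranges: [-2.89, 2.89], [-0.75, 2.08], [0.22, 2.7], [-1.18, 4.32], [0.11, 2.71], [-2.7, 2.7]. Speed limits (rad/s): [2.57, 2.57, 3.14, 3.14, 3.14, 3.14].

INTERFACE

Orientations are given as a unit quaternion [w, x, y, z].
In Python, from rig import get_state, get_image, calibration, sign_off gives the robot as it stands. The module is installed in compiled form; this text tells all that it offers.
- The arm moves only by the tool drive_tool, never from a script. Its argument "targets" is one flat list of numbers, 7 for each row, row after row: the turn, a rotation vector about the tool's x, y, z in degrees, then the shift along the tool's x, y, z in mm, then the opening, from 0 (shut) to 1 (fully open). In form: [wx, wy, wz, tx, ty, tz, fingers, wx, wy, wz, tx, ty, tz, fingers, ...]. A call has 1 to 12 rows; each row shifts and turns the commanded pose from where the row before left it, along the tool's axes as they then stand; what a row does not reach is not made up. A row lasts 1/8 s, in which the tool goes at most 62.5 mm and 10.7 degrees, less where a joint would pass 70% of its speed; a pose out of reach is approached as far as the arm can. A call is refused whole if a number of a shift passes 62.5 or a number of a turn 10.7, either way. A call with a gripper value outside its range is refused whole. The fingers move at their own pace and stop on an object; "grip_force" is the grip in N (left out, the last holds). Time passes only in rows, so rows that do not move let the fingers close. It gives the time, the measured TCP pose, the force and the opening at its end, in the units of the state.
- get_state(): the state, without advancing time (a new reading comes with each control period).
- get_image(name): name is "side" or "top"; returns the picture (384x512x3 uint8, red, green, blue); there is no depth.
- calibration(name): a dict with "mtx" (3x3 intrinsics, pixels), "world_to_cam" (4x4, takes a point from world to camera coordinates). Camera axes: x right, y down, z forward; pixel columns grow to the right and rows downward; lengths in m; the calibration is good to about 2 mm. A picture is of the moment at which its call begins. calibration takes no time and is no camera call.
- sign_off(): hands the job in, once; it reports no verdict.
The state is a dict: "clock": time; "qpos": joint angles; "qd": joint speeds; "effort": joint torques, N m; "position": TCP position; "ee_rot": TCP orientation; "contact_force": force on the tool from outside, world axes, zero at the start; "moment": the same for the moment, N m; "width": finger opening in m.
Only numpy, scipy, OpenCV 4.12 (cv2) and the standard library are available. Lean on these libraries where they do the work, as an engineer would, in place of code of your own. Each camera call takes 0.05 s, during which the arm holds its last target.

## Working session

There is one attempt and no reset: what is moved stays moved. The work goes in short steps, Python scripts to look and compute and a tool call to move; the robot and the scene stay as the last step left them, time stands still between calls to the robot, and variables do not carry over. Pictures are saved under pics/ and viewed, and the job is handed in when it is done.

Besides the shell and the picture viewer there is one more tool, called after ">>>" as a command line: name --argument value ..., lists and objects as JSON in quotes. drive_tool: Moves the arm, as the interface text tells. Its arguments: {"type":"object","properties":{"targets":{"type":"array"},"grip_force":{"type":"number"}},"required":["targets"]}

```bash
mkdir -p pics; python3 - <<'E'
from rig import *
import cv2,numpy as np
np.set_printoptions(precision=4,suppress=True)
for n in("side","top"):
    im=get_image(n); cv2.imwrite(f"pics/{n}0.png",cv2.cvtColor(im,cv2.COLOR_RGB2BGR))
    c=calibration(n); print(n,c["mtx"],c["world_to_cam"])
print(get_state())
E
```

```text
side [[351.1941   0.     257.1089]
 [  0.     351.1941 197.1037]
 [  0.       0.       1.    ]] [[ 0.9239 -0.3822 -0.0206 -0.5261]
 [-0.2506 -0.5633 -0.7873  0.2059]
 [ 0.2893  0.7326 -0.6162  0.871 ]
 [ 0.      0.      0.      1.    ]]
top [[494.2469   0.     259.9251]
 [  0.     494.2469 186.995 ]
 [  0.       0.       1.    ]] [[ 0.0085 -1.      0.0041 -0.0314]
 [-0.9997 -0.0086 -0.0225  0.5536]
 [ 0.0225 -0.0039 -0.9997  1.1943]
 [ 0.      0.      0.      1.    ]]
{'clock': 0.1, 'qpos': array([ 1.013 ,  0.2765,  1.506 , -0.    ,  1.3607, -0.121 ]), 'qd': array([-0.0008, -0.0013, -0.0036, -0.0009, -0.0018, -0.0002]), 'effort': array([ -0.    , -41.77  , -24.6405,  -0.0003,   0.0058,  -0.    ]), 'position': array([0.243 , 0.5205, 0.1928]), 'ee_rot': array([-0.0003,  0.2167,  0.9762, -0.0008]), 'contact_force': array([-0.1575,  0.157 , -0.786 ]), 'moment': array([-0.0426,  0.0182, -0.0235]), 'width': 0.08519341445792755}
```

View pics/side0.png

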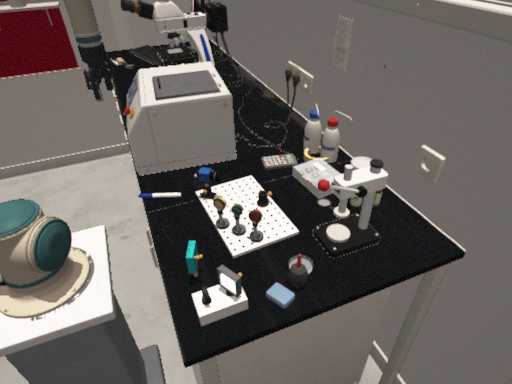

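View pics/top0.png

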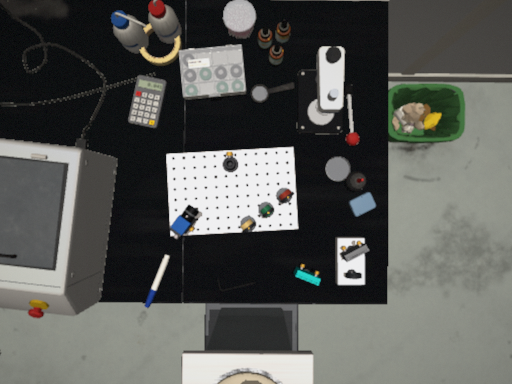

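```bash
python3 - <<'E'
import cv2
t=cv2.imread("pics/top0.png"); s=cv2.imread("pics/side0.png")
cv2.imwrite("pics/t_a.png",cv2.resize(t[140:245,160:305],None,fx=5.5,fy=5.5,interpolation=cv2.INTER_CUBIC))
cv2.imwrite("pics/t_b.png",cv2.resize(t[190:300,285:395],None,fx=5.4,fy=5.4,interpolation=cv2.INTER_CUBIC))
cv2.imwrite("pics/s_a.png",cv2.resize(s[155:255,180:310],None,fx=6,fy=6,interpolation=cv2.INTER_CUBIC))
cv2.imwrite("pics/s_b.png",cv2.resize(s[230:330,170:300],None,fx=6,fy=6,interpolation=cv2.INTER_CUBIC))
E
```

```text
(no output)
```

View pics/t_a.png

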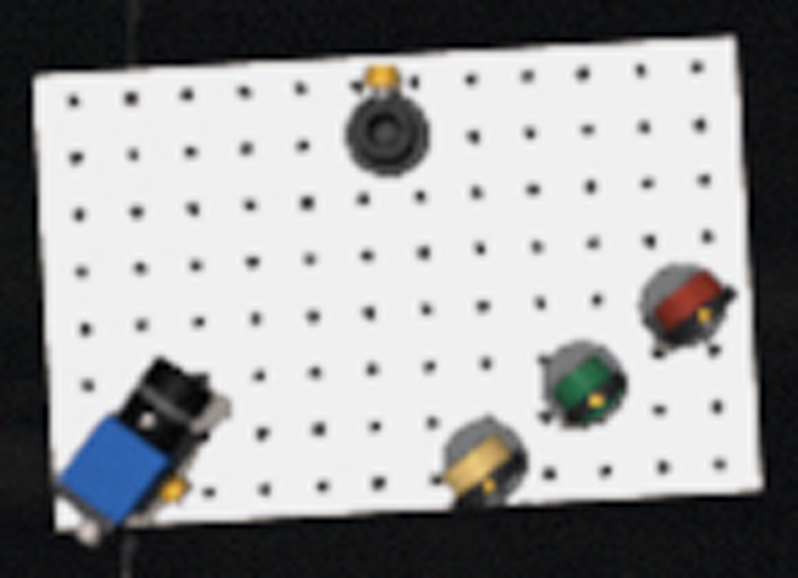

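View pics/t_b.png

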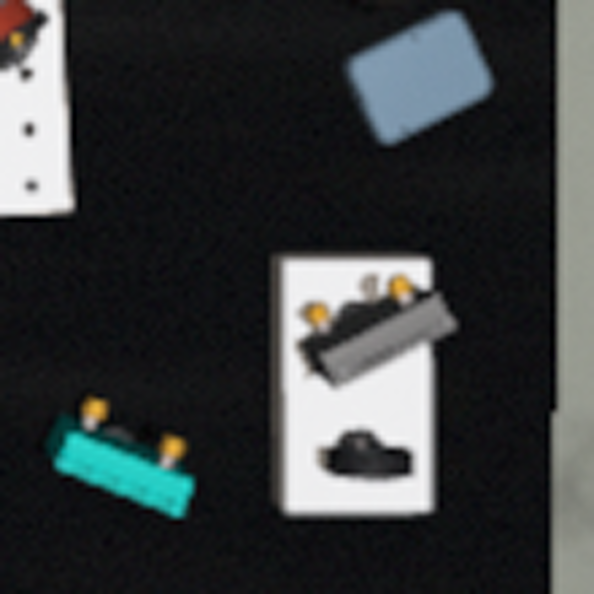

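View pics/s_a.png

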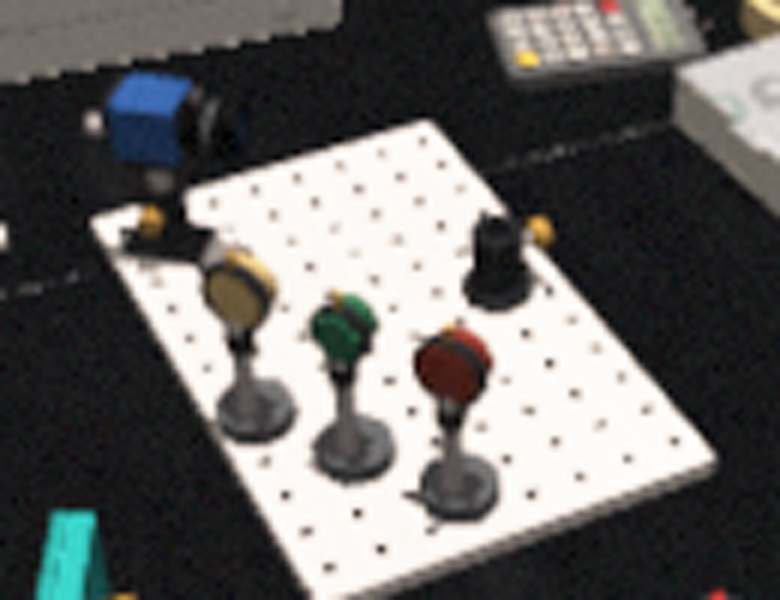

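View pics/s_b.png

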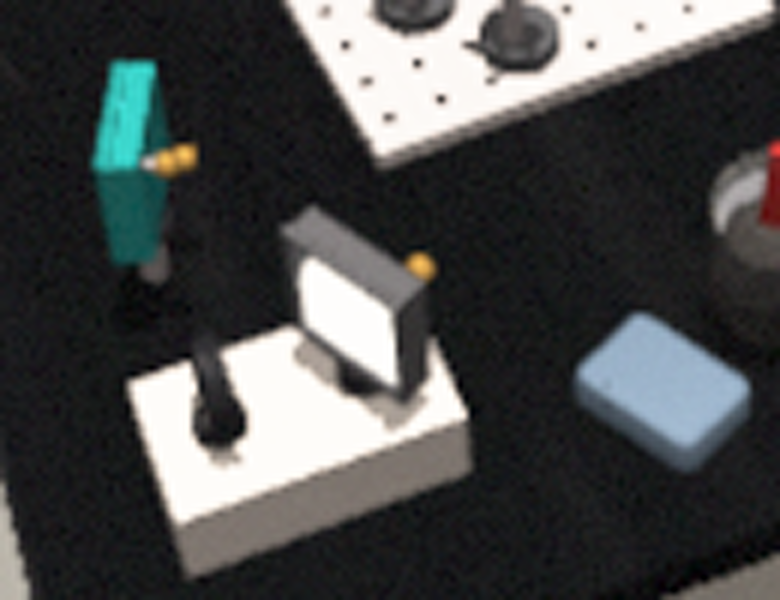

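```bash
cat > h.py <<'E'
from rig import calibration
import numpy as np
np.set_printoptions(precision=4,suppress=True)
def ray(n,u,v):
    c=calibration(n);W=c["world_to_cam"];R=W[:3,:3];C=-R.T@W[:3,3]
    return C,R.T@np.linalg.inv(c["mtx"])@np.array([u,v,1.])
def at(n,u,v,z):
    C,d=ray(n,u,v);return C+d*(z-C[2])/d[2]
def proj(n,p):
    c=calibration(n);W=c["world_to_cam"];q=c["mtx"]@(W[:3,:3]@np.asarray(p,float)+W[:3,3]);return q[:2]/q[2]
def tri(u1,u2):
    A=[];b=[]
    for n,u in(("side",u1),("top",u2)):
        C,d=ray(n,*u);d/=np.linalg.norm(d);P=np.eye(3)-d[:,None]*d;A.append(P);b.append(P@C)
    x=np.linalg.lstsq(np.vstack(A),np.hstack(b),rcond=None)[0];return x
ta=lambda u,v:((u+.5)/5.5+160-.5,(v+.5)/5.5+140-.5)
tb=lambda u,v:((u+.5)/5.4+285-.5,(v+.5)/5.4+190-.5)
sa=lambda u,v:((u+.5)/6+180-.5,(v+.5)/6+155-.5)
sb=lambda u,v:((u+.5)/6+170-.5,(v+.5)/6+230-.5)
E
python3 - <<'E'
from h import *
print("side C",ray("side",0,0)[0],"top",ray("top",0,0)[0])
s=at("top",*ta(386,132),.052);print("socket top",s, "side",at("side",*sa(497,222),.052))
for n,c in dict(c1=(33,75),c2=(737,35),c3=(765,490),c4=(55,530)).items(): print(n,at("top",*ta(*c),.012))
for n,c,f,sf in(("red",(690,302),(683,305),(459,485)),("green",(587,378),(585,383),(354,445)),("tan",(482,462),(485,460),(257,405))):
    print(n,"disc",at("top",*ta(*c),.107),"foot top",at("top",*ta(*f),.018),"foot side",at("side",*sa(*sf),.018))
print("lens-ish",at("top",*ta(213,405),.092),at("top",*ta(185,385),.107))
print("block",[at("top",*tb(*c),.035)[:2] for c in((283,255),(433,255),(436,515),(284,515))])
print("mirror top corners",[at("top",*tb(*c),.103)[:2] for c in((318,355),(440,293),(459,324),(335,386))])
print("mirror side top",[at("side",*sb(*c),.103)[:2] for c in((282,228),(313,206),(428,280),(402,302))])
E
```

```text
side C [ 0.2857 -0.7231  0.6879] top [ 0.5269 -0.022   1.2066]
socket top [0.607  0.0445 0.052 ] side [0.609  0.0512 0.052 ]
c1 [0.6335 0.2023 0.012 ]
c2 [ 0.6539 -0.1074  0.012 ]
c3 [ 0.4539 -0.1211  0.012 ]
c4 [0.4339 0.1901 0.012 ]
red disc [ 0.5354 -0.0823  0.107 ] foot top [ 0.5348 -0.0842  0.018 ] foot side [ 0.533  -0.0816  0.018 ]
green disc [ 0.5043 -0.0409  0.107 ] foot top [ 0.5003 -0.0416  0.018 ] foot side [ 0.4985 -0.0377  0.018 ]
tan disc [0.4701 0.0012 0.107 ] foot top [0.4664 0.0018 0.018 ] foot side [0.4658 0.0069 0.018 ]
lens-ish [0.4917 0.1119 0.092 ] [0.5001 0.1215 0.107 ]
block [array([ 0.4368, -0.21  ]), array([ 0.4374, -0.2758]), array([ 0.3239, -0.2776]), array([ 0.3234, -0.211 ])]
mirror top corners [array([ 0.401 , -0.2138]), array([ 0.4269, -0.2641]), array([ 0.4142, -0.272 ]), array([ 0.3883, -0.2209])]
mirror side top [array([ 0.386 , -0.2202]), array([ 0.3994, -0.2148]), array([ 0.426 , -0.2632]), array([ 0.4144, -0.2687])]
```

```bash
python3 - <<'E'
from h import *
print("printer base",at("side",135,166,0),at("side",236,157,0))
for z in(.2,.25,.3): print(z,at("side",137,100,z),at("side",229,92,z),[at("top",*p,z)[:2] for p in((60,142),(117,150),(75,312))])
print("tcp side px",proj("side",[.243,.521,.194]))
import cv2
s=cv2.imread("pics/side0.png");t=cv2.imread("pics/top0.png")
cv2.imwrite("pics/s_c.png",cv2.resize(s[0:220,60:260],None,fx=2.7,fy=2.7,interpolation=cv2.INTER_CUBIC))
c=np.hstack([cv2.resize(s[175:215,235:285],None,fx=8,fy=8,interpolation=cv2.INTER_CUBIC),cv2.resize(t[145:185,205:255],None,fx=8,fy=8,interpolation=cv2.INTER_CUBIC)])
cv2.imwrite("pics/sock.png",c)
E
```

```text
printer base [0.2732 0.4445 0.    ] [0.6294 0.3511 0.    ]
0.2 [0.3388 0.5471 0.2   ] [0.6595 0.4767 0.2   ] [array([0.6377, 0.3823]), array([0.6224, 0.266 ]), array([0.2934, 0.3459])]
0.25 [0.3333 0.4169 0.25  ] [0.6212 0.3537 0.25  ] [array([0.6322, 0.3622]), array([0.6177, 0.2517]), array([0.305 , 0.3277])]
0.3 [0.3279 0.2867 0.3   ] [0.5829 0.2308 0.3   ] [array([0.6267, 0.3421]), array([0.613 , 0.2374]), array([0.3166, 0.3094])]
tcp side px [109.8258 109.1882]
```

View pics/s_c.png

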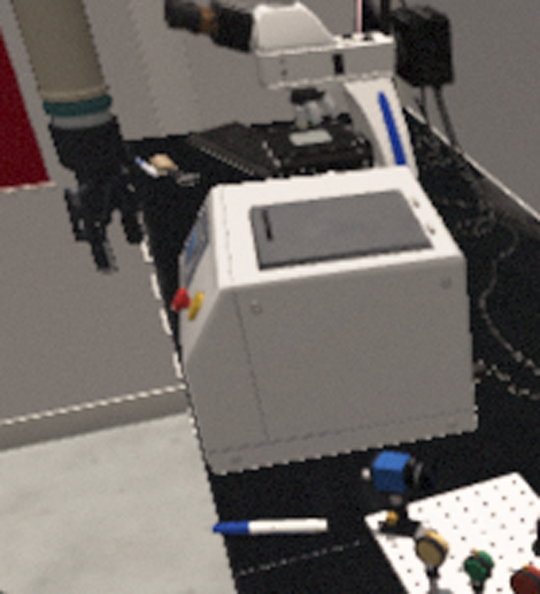

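View pics/sock.png

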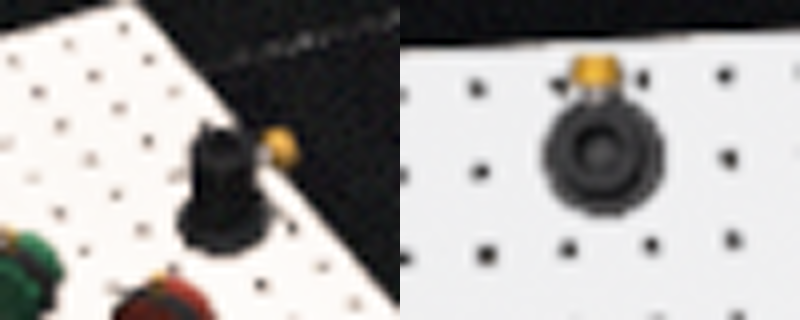

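```bash
python3 - <<'E'
from h import *
p=lambda x,y,z:((proj("side",[x,y,z])-[235,175]+.5)*8-.5,(proj("top",[x,y,z])-[205,145]+.5)*8-.5)
print(p(.607,.0445,.052),p(.607,.0445,.012))
print("side->",at("side",(222.5)/8+234.5,140.5/8+174.5,.052))
# foot of tube: flange in side ~ (222,230), top(604,154)
print("top ring",at("top",(204.5)/8+204.5,155.5/8+144.5,.018),"side foot",at("side",(223.5)/8+234.5,228.5/8+174.5,.016))
print("top bore mouth",at("top",(202.5)/8+204.5,150.5/8+144.5,.052))
# board corner compare side / top
for n,c in dict(far=(425,120),left=(92,217),right=(717,460)).items(): print(n,at("side",*sa(*c),.012))
E
```

```text
(array([225.0116, 147.4681]), array([201.5477, 152.223 ])) (array([226.1473, 230.7806]), array([209.0733, 161.4556]))
side-> [0.6078 0.0492 0.052 ]
top ring [0.6085 0.0457 0.018 ] side foot [0.6047 0.042  0.016 ]
top bore mouth [0.6077 0.0444 0.052 ]
far [0.6297 0.2047 0.012 ]
left [0.4328 0.1925 0.012 ]
right [ 0.6506 -0.1085  0.012 ]
```

```bash
cat > plan.py <<'E'
from h import *
from rig import get_state
from scipy.spatial.transform import Rotation as Ro
def Rdown(yaw):  # yaw deg of tool y axis
    a=np.radians(yaw);y=np.array([np.cos(a),np.sin(a),0]);z=np.array([0,0,-1.]);x=np.cross(y,z);return Ro.from_matrix(np.c_[x,y,z])
def cur():
    s=get_state();q=s["ee_rot"];return np.array(s["position"]),Ro.from_quat([q[1],q[2],q[3],q[0]]),s
def plan(wps,f,p=None,R=None,dec=0):
    """wps: (x,y,z,yaw,nrows)"""
    if p is None: p,R,_=cur()
    out=[]
    for x,y,z,yaw,n in wps:
        T=np.array([x,y,z]);RT=Rdown(yaw);p0=p.copy();R0=R;dr=(R0.inv()*RT).as_rotvec()
        for k in range(1,n+1):
            tp=p0+(T-p0)*k/n;tr=R0*Ro.from_rotvec(dr*k/n)
            w=np.round(np.degrees((R.inv()*tr).as_rotvec()),1)
            t=np.round(R.inv().apply(tp-p)*1000,dec)
            out.append([*w,*t,f]);p=p+R.apply(t/1000);R=R*Ro.from_rotvec(np.radians(w))
    for i in range(0,len(out),12): print("CALL",[[float(v) for v in r] for r in out[i:i+12]])
    return p,R
E
python3 - <<'E'
from plan import *
plan([(.19,.40,.25,50,3),(.24,.28,.25,30,3),(.30,.05,.25,-15,5),(.36,-.15,.24,-50,5),(.407,-.242,.20,-62.5,3)],1)
E
```

```text
CALL [[-0.0, 0.0, 5.0, -1.0, -44.0, -19.0, 1.0], [-0.1, 0.0, 5.0, -5.0, -44.0, -19.0, 1.0], [0.0, 0.0, 5.0, -8.0, -43.0, -19.0, 1.0], [0.0, 0.0, 6.7, -39.0, -20.0, -0.0, 1.0], [0.0, 0.0, 6.6, -40.0, -15.0, -0.0, 1.0], [0.0, 0.0, 6.7, -42.0, -10.0, -0.0, 1.0], [0.0, -0.0, 9.0, -46.0, -13.0, -0.0, 1.0], [0.0, -0.0, 9.0, -47.0, -5.0, -0.0, 1.0], [0.0, -0.0, 9.0, -48.0, 2.0, -0.0, 1.0], [0.0, -0.0, 9.0, -46.0, 10.0, -0.0, 1.0], [0.0, -0.0, 9.0, -45.0, 17.0, -0.0, 1.0], [0.0, -0.0, 7.0, -36.0, 22.0, 2.0, 1.0]]
CALL [[0.0, -0.0, 7.0, -32.0, 26.0, 2.0, 1.0], [0.0, -0.0, 7.0, -29.0, 30.0, 2.0, 1.0], [0.0, -0.0, 7.0, -26.0, 33.0, 2.0, 1.0], [0.0, -0.0, 7.0, -21.0, 36.0, 2.0, 1.0], [0.0, -0.0, 4.2, -8.0, 34.0, 13.0, 1.0], [-0.0, -0.0, 4.1, -5.0, 33.0, 14.0, 1.0], [-0.0, -0.0, 4.2, -3.0, 35.0, 13.0, 1.0]]
```

>>> drive_tool --targets '[0,0,5,-1,-44,-19,1,0,0,5,-5,-44,-19,1,0,0,5,-8,-43,-19,1,0,0,6.7,-39,-20,0,1,0,0,6.6,-40,-15,0,1,0,0,6.7,-42,-10,0,1,0,0,9,-46,-13,0,1,0,0,9,-47,-5,0,1,0,0,9,-48,2,0,1,0,0,9,-46,10,0,1,0,0,9,-45,17,0,1,0,0,7,-36,22,2,1]'

```text
clock: 1.6
position: [0.3125, 0.0083, 0.2486]
ee_rot: [0.0, 0.831, 0.557, 0.0]
contact_force: [0.8, -0.1, -0.0]
width: 0.0859
```

>>> drive_tool --targets '[0,0,7,-32,26,2,1,0,0,7,-29,30,2,1,0,0,7,-26,33,2,1,0,0,7,-21,36,2,1,0,0,4.2,-8,34,13,1,0,0,4.1,-5,33,14,1,0,0,4.2,-3,35,13,1,0,0,0,0,0,0,1]'

```text
clock: 2.6
position: [0.4071, -0.2434, 0.1988]
ee_rot: [-0.001, 0.972, 0.237, -0.001]
contact_force: [-0.3, -0.1, -0.2]
width: 0.0854
```

```bash
cat > snap.py <<'E'
import sys,cv2,numpy as np
from rig import get_image
n,x0,y0,x1,y1,f,out=sys.argv[1],*map(int,sys.argv[2:7]),sys.argv[7]
im=cv2.cvtColor(get_image(n),cv2.COLOR_RGB2BGR);cv2.imwrite(f"pics/{out}_full.png",im)
cv2.imwrite(f"pics/{out}.png",cv2.resize(im[y0:y1,x0:x1],None,fx=f,fy=f,interpolation=cv2.INTER_CUBIC))
E
python3 snap.py side 150 170 310 330 4 m1; python3 - <<'E'
from plan import *
p,R,s=cur();print(p,R.as_matrix(),s["qpos"],s["contact_force"],s["clock"])
E
```

```text
[ 0.4065 -0.2421  0.1994] [[ 0.8875  0.4607 -0.0023]
 [ 0.4607 -0.8875  0.0022]
 [-0.001  -0.003  -1.    ]] [-0.6846  0.1198  1.695   0.0003  1.33    0.4073] [-0.0328  0.8301 -0.0197] 2.65
```

View pics/m1.png

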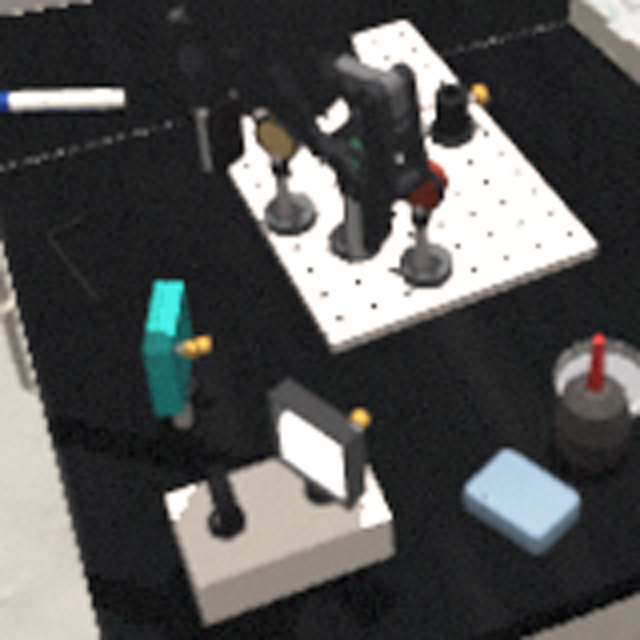

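>>> drive_tool --targets '[0,0,0,0,0,35,1,0,0,0,0,0,35,1,0,0,0,0,0,30,1,0,0,0,0,0,20,1,0,0,0,0,0,15,1,0,0,0,0,0,8,1,0,0,0,0,0,0,1]' --grip_force 30

```text
clock: 3.52
position: [0.4066, -0.2413, 0.0577]
ee_rot: [-0.0, 0.971, 0.238, -0.0]
contact_force: [0.1, 0.0, -0.1]
width: 0.0855
```

```bash
python3 snap.py side 180 230 280 330 6 m2; python3 snap.py top 300 200 400 300 6 m2t
```

```text
(no output)
```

View pics/m2.png

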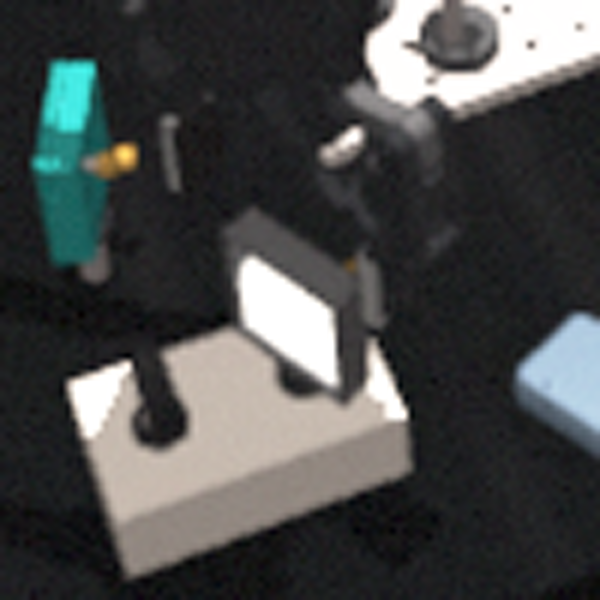

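View pics/m2t.png

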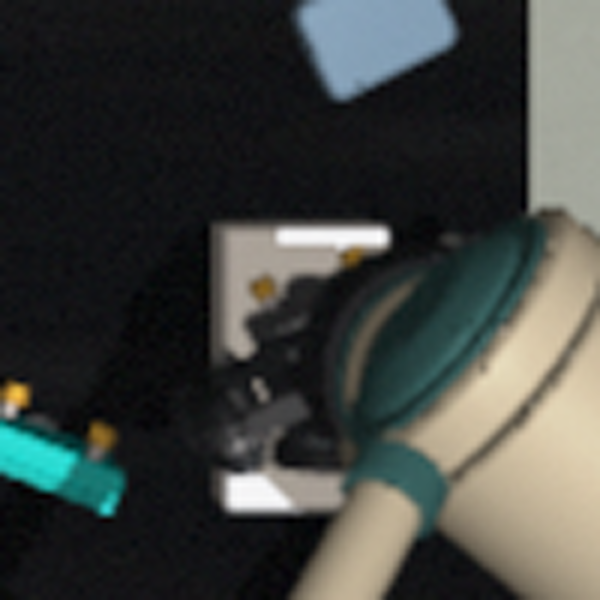

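```bash
python3 - <<'E'
from plan import *
p,R,s=cur();print(p,Ro.as_matrix(R)[:,1])
f=lambda q:(proj("side",q)-[180,230]+.5)*6-.5
for sg in(1,-1):
  for h in(.013,.035): print(sg,h,f(p+R.apply([0,sg*.0425,-h])))
for c in ((.401,-.2138),(.4269,-.2641),(.4142,-.272),(.3883,-.2209)): print(f([*c,.103]))
for a in(-.028,.028):
  for x in(-.008,.008): print(a,x,f(np.array([.407,-.242,.103])+a*np.array([.461,-.887,0])+x*np.array([-.887,-.461,0])))
E
```

```text
[ 0.4073 -0.2421  0.0583] [ 0.4617 -0.887   0.001 ]
1 0.013 [391.1194 371.2574]
1 0.035 [388.3711 331.8727]
-1 0.013 [221.5783 252.8277]
-1 0.035 [216.0247 213.6045]
[256.2803 202.7697]
[371.2502 281.0061]
[344.8102 309.2799]
[228.7613 227.39  ]
-0.028 -0.008 [256.4967 201.9878]
-0.028 0.008 [225.2531 228.4142]
0.028 -0.008 [370.5785 278.9321]
0.028 0.008 [339.5837 307.4113]
```

```bash
python3 - <<'E'
import cv2,numpy as np
im=cv2.imread("pics/m2_full.png")[200:310,180:280].astype(float)/255
im=np.clip(im**.45,0,1)*255
cv2.imwrite("pics/m2g.png",cv2.resize(im.astype(np.uint8),None,fx=5.4,fy=5.4,interpolation=cv2.INTER_CUBIC))
E
```

```text
(no output)
```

View pics/m2g.png

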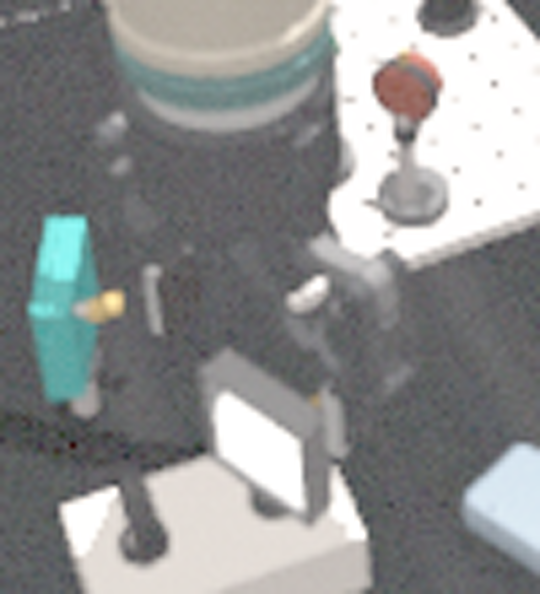

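```bash
python3 - <<'E'
from plan import *
p,R,s=cur()
for y in(-.0425,-.057,.0425,.057):
  for x in(-.011,.011): print(y,x,[proj("side",p+R.apply([x,y,-h])).round(1) for h in (0,.013,.03,.05,.07)])
E
```

```text
-0.0425 -0.011 [array([213.6, 278.5]), array([213. , 274.7]), array([212.2, 269.7]), array([211.3, 263.6]), array([210.3, 257.3])]
-0.0425 0.011 [array([220.5, 272.5]), array([220. , 268.8]), array([219.3, 263.7]), array([218.5, 257.6]), array([217.7, 251.4])]
-0.057 -0.011 [array([209.1, 275.3]), array([208.5, 271.5]), array([207.7, 266.5]), array([206.7, 260.4]), array([205.7, 254.1])]
-0.057 0.011 [array([216. , 269.4]), array([215.5, 265.7]), array([214.7, 260.6]), array([213.9, 254.6]), array([213. , 248.3])]
0.0425 -0.011 [array([241.6, 298.6]), array([241.3, 294.8]), array([240.9, 289.8]), array([240.4, 283.6]), array([239.9, 277.3])]
0.0425 0.011 [array([248.4, 291.9]), array([248.2, 288.2]), array([247.9, 283.1]), array([247.5, 277. ]), array([247.1, 270.6])]
0.057 -0.011 [array([246.7, 302.2]), array([246.5, 298.5]), array([246.1, 293.4]), array([245.7, 287.3]), array([245.3, 281. ])]
0.057 0.011 [array([253.5, 295.5]), array([253.3, 291.7]), array([253.1, 286.6]), array([252.8, 280.5]), array([252.5, 274.2])]
```

```bash
python3 - <<'E'
import cv2,numpy as np
im=cv2.imread("pics/m2_full.png")[240:305,195:260].astype(float)/255
im=np.clip(im*2.2,0,1)**.4*255
cv2.imwrite("pics/m2h.png",cv2.resize(im.astype(np.uint8),None,fx=9,fy=9,interpolation=cv2.INTER_NEAREST))
E
```

```text
(no output)
```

View pics/m2h.png

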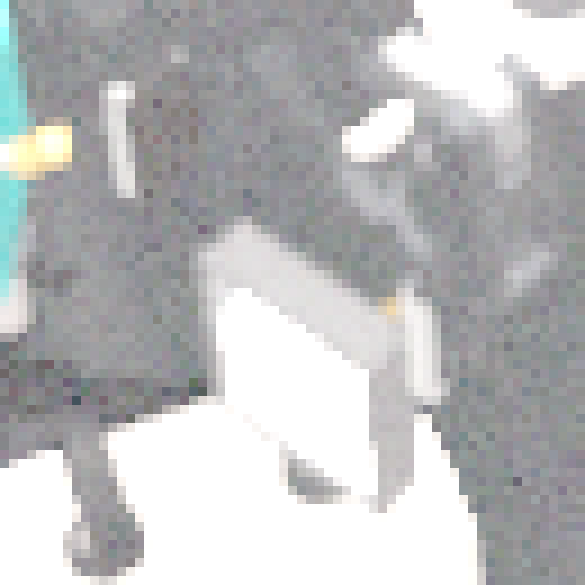

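>>> drive_tool --targets '[0,0,0,0,0,6,1,0,0,0,0,0,6,1,0,0,0,0,0,6,1,0,0,0,0,0,0,1]'

```text
clock: 4.12
position: [0.4065, -0.2417, 0.0389]
ee_rot: [-0.001, 0.971, 0.237, -0.0]
contact_force: [-0.6, 0.5, 0.8]
width: 0.0853
```

```bash
python3 snap.py side 195 240 260 305 9 m3
```

```text
(no output)
```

View pics/m3.png

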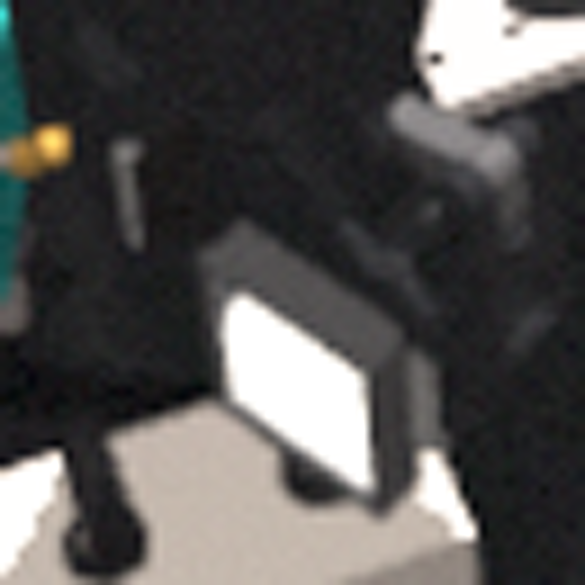

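>>> drive_tool --targets '[0,0,0,0,0,0,0,0,0,0,0,0,0,0,0,0,0,0,0,0,0,0,0,0,0,0,0,0]' --grip_force 40

```text
clock: 4.68
position: [0.4072, -0.2423, 0.0399]
ee_rot: [0.0, 0.971, 0.237, 0.0]
contact_force: [-0.5, -0.0, 4.0]
width: 0.0551
```

```bash
python3 snap.py side 195 240 260 305 9 m4; python3 -c "
from plan import *
p,R,s=cur();print(p,R.as_matrix(),s['width'],s['contact_force'],s['clock'])"
```

```text
[ 0.4072 -0.2423  0.0399] [[ 0.8872  0.4614  0.0007]
 [ 0.4614 -0.8872 -0.0005]
 [ 0.0004  0.0007 -1.    ]] 0.05500109640651274 [-0.713  -0.329   4.7638] 4.725
```

View pics/m4.png

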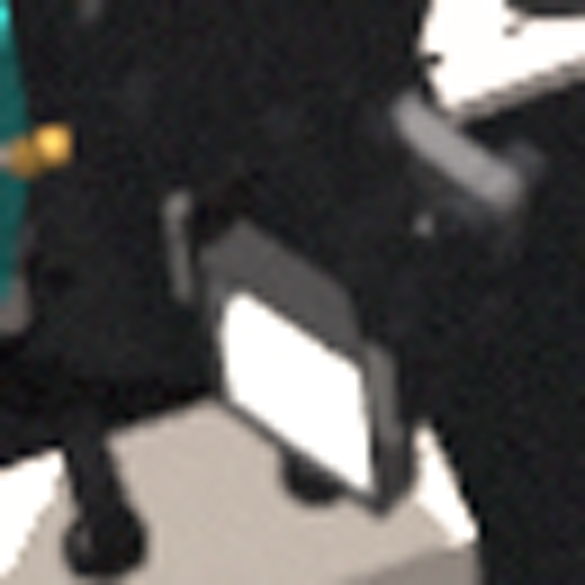

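>>> drive_tool --targets '[0,0,0,0,0,-8,0,0,0,0,0,0,-15,0,0,0,0,0,0,-25,0,0,0,0,0,0,-30,0,0,0,0,0,0,-35,0,0,0,0,0,0,-30,0,0,0,0,0,0,-20,0,0,0,0,0,0,0,0]'

```text
clock: 5.72
position: [0.4077, -0.2425, 0.204]
ee_rot: [0.001, 0.971, 0.237, 0.001]
contact_force: [0.0, 0.1, -1.0]
width: 0.0552
```

```bash
python3 - <<'E'
import cv2,numpy as np
t=cv2.imread("pics/top0.png");s=cv2.imread("pics/side0.png")
a=cv2.resize(t[180:240,235:300],(520,480),interpolation=cv2.INTER_CUBIC)
b=cv2.resize(s[185:245,205:270],(520,480),interpolation=cv2.INTER_CUBIC)
g=lambda x:(np.clip(x/255.,0,1)**.55*255).astype(np.uint8)
cv2.imwrite("pics/za.png",g(a));cv2.imwrite("pics/zb.png",g(b))
E
python3 snap.py side 150 130 290 290 4 m5
```

```text
(no output)
```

View pics/za.png

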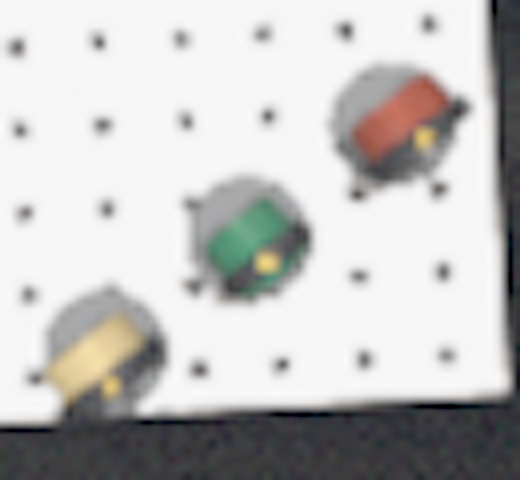

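View pics/zb.png

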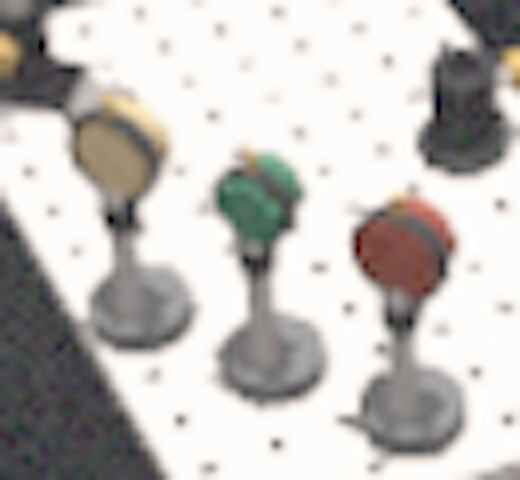

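View pics/m5.png

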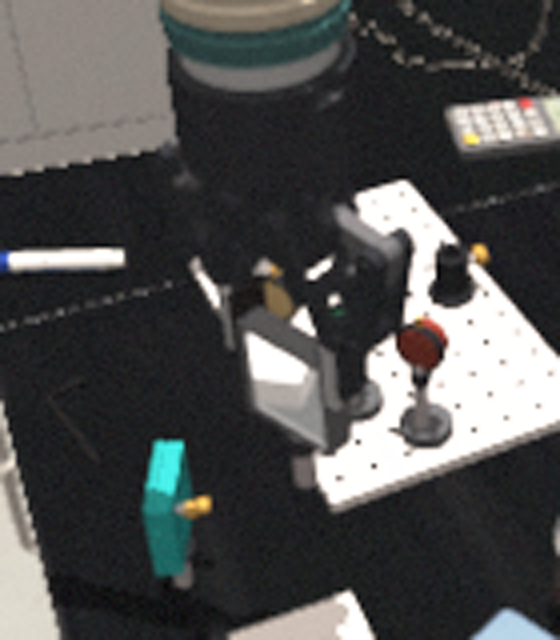

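```bash
cat > geo.py <<'E'
from h import *
Z=lambda u,v:((u+.5)/8+234.5,(v+.5)/8+179.5)
fr=[at("top",*Z(*c),z)[:2] for c,z in(((391,105),.107),((234,222),.1045),((85,341),.107))]
el=[at("top",*Z(*c),.107)[:2] for c in((354,135),(428,75))]
ft=[at("top",*Z(*c),.018)[:2] for c in((392,123),(248,237),(104,352))]
if __name__=="__main__":
    print("front",fr,"feet",ft,"edge dir",el[1]-el[0])
    for q in(fr,ft): print([np.linalg.norm(q[i]-q[i+1]) for i in(0,1)], np.degrees(np.arctan2(*(q[0]-q[2])[::-1])))
    s=np.array([.607,.0455]);
    print("off",[a-b for a,b in zip(fr,ft)])
    for r in fr:
        v=r-s;print("d",np.linalg.norm(v),np.degrees(np.arctan2(v[1],v[0])))
E
python3 geo.py
```

```text
front [array([ 0.5394, -0.0787]), array([ 0.5065, -0.0354]), array([0.4731, 0.0058])] feet [array([ 0.535 , -0.0837]), array([ 0.5004, -0.0407]), array([0.4655, 0.0023])] edge dir [ 0.0169 -0.0205]
[np.float64(0.05445765115534876), np.float64(0.0529373066965752)] -51.899307620332806
[np.float64(0.05520607133194045), np.float64(0.055304392420372286)] -51.055269975877586
off [array([0.0044, 0.0049]), array([0.0061, 0.0053]), array([0.0076, 0.0035])]
d 0.14142740188040723 -118.55274848120574
d 0.12901443071186927 -141.19077212785692
d 0.13962736764911426 -163.47059582209624
```

```bash
python3 - <<'E'
from plan import *
p,R,s=cur();print(p,s["qpos"],s["clock"])
plan([(.607,.0455,.205,-77.5,11)],0,dec=1)
E
```

```text
[ 0.4069 -0.2419  0.2026] [-0.6837  0.116   1.6914  0.0002  1.3337  0.4076] 5.775
CALL [[0.0, -0.0, 1.4, 28.2, -14.8, -0.2, 0.0], [0.0, -0.0, 1.3, 27.8, -15.5, -0.2, 0.0], [0.0, -0.0, 1.4, 27.5, -16.1, -0.2, 0.0], [0.0, -0.0, 1.3, 27.1, -16.7, -0.2, 0.0], [0.0, -0.0, 1.4, 26.6, -17.4, -0.3, 0.0], [0.0, -0.0, 1.4, 26.3, -18.0, -0.2, 0.0], [0.0, -0.0, 1.3, 25.8, -18.7, -0.2, 0.0], [0.0, -0.0, 1.4, 25.3, -19.2, -0.2, 0.0], [0.0, -0.0, 1.4, 24.9, -19.9, -0.2, 0.0], [0.0, -0.0, 1.3, 24.4, -20.5, -0.2, 0.0], [0.0, -0.0, 1.4, 23.9, -21.0, -0.2, 0.0]]
```

>>> drive_tool --targets '[0,0,1.4,28,-15,0,0,0,0,1.3,28,-15.5,0,0,0,0,1.4,27.5,-16,0,0,0,0,1.3,27,-16.5,0,0,0,0,1.4,26.5,-17.5,0,0,0,0,1.4,26.5,-18,-1,0,0,0,1.3,26,-18.5,-1,0,0,0,1.4,25.5,-19,0,0,0,0,1.4,25,-20,0,0,0,0,1.3,24.5,-20.5,0,0,0,0,1.4,24,-21,0,0,0,0,0,0,0,0,0]'

```text
clock: 7.28
position: [0.6077, 0.0472, 0.2022]
ee_rot: [-0.001, 0.994, 0.11, -0.002]
contact_force: [0.5, -0.4, -1.8]
width: 0.0554
```

```bash
python3 - <<'E'
from plan import *
p,R,s=cur();print(p,R.as_matrix(),s["qpos"],s["clock"],s["width"])
plan([(.607,.0455,.105,-77.5,5)],0,dec=1)
E
python3 snap.py side 195 110 315 230 5 m6
```

```text
[0.6077 0.0472 0.2022] [[ 0.9758  0.2184 -0.0033]
 [ 0.2184 -0.9759  0.0009]
 [-0.003  -0.0016 -1.    ]] [-0.0372  0.3258  1.4106  0.0008  1.4086  1.3133] 7.275 0.05539994000126416
CALL [[-0.0, 0.0, 0.0, -0.2, 0.3, 19.4, 0.0], [-0.0, 0.1, 0.0, -0.1, 0.3, 19.5, 0.0], [-0.1, 0.0, 0.1, -0.2, 0.4, 19.4, 0.0], [0.0, 0.0, -0.0, -0.2, 0.3, 19.5, 0.0], [0.0, 0.1, 0.0, -0.2, 0.2, 19.4, 0.0]]
```

View pics/m6.png

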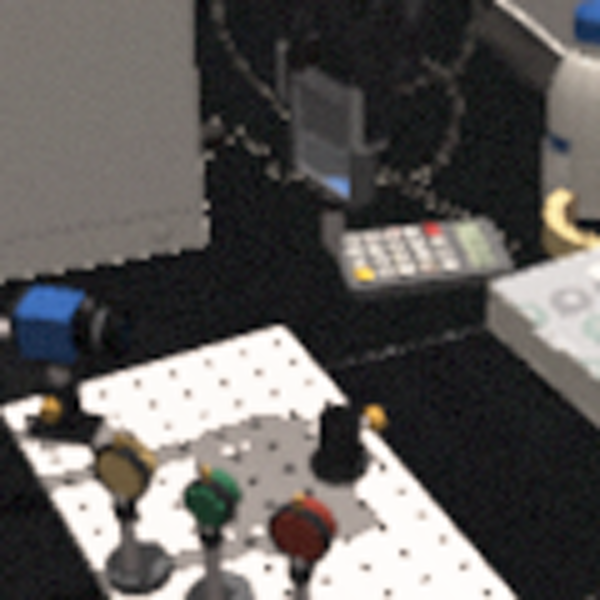

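>>> drive_tool --targets '[0,0,0,0,0,25,0,0,0.1,0,0,1,30,0,0,0.1,0,-1,0.5,25,0,0,0,0,0,0,17,0,0,0,0,0,0,0,0]'

```text
clock: 7.95
position: [0.6057, 0.0432, 0.106]
ee_rot: [-0.0, 0.994, 0.108, -0.0]
contact_force: [0.1, -0.0, -0.8]
width: 0.0552
```

```bash
python3 snap.py side 235 150 295 210 10 m7;python3 snap.py top 180 130 280 210 8 m7t; python3 - <<'E'
from plan import *
p,R,s=cur();print(p,R.as_matrix(),s["clock"],s["contact_force"])
E
```

```text
[0.6077 0.0434 0.1082] [[ 0.9765  0.2157  0.0044]
 [ 0.2157 -0.9765  0.0007]
 [ 0.0045  0.0003 -1.    ]] 8.05 [ 0.9161  0.3258 -1.3089]
```

View pics/m7.png

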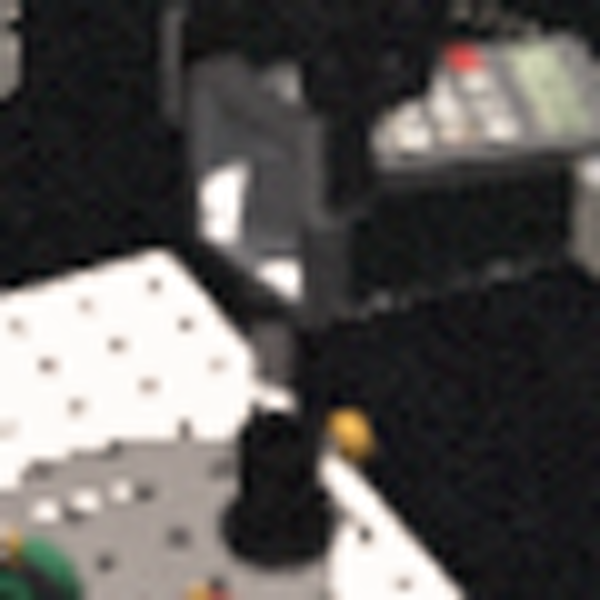

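View pics/m7t.png

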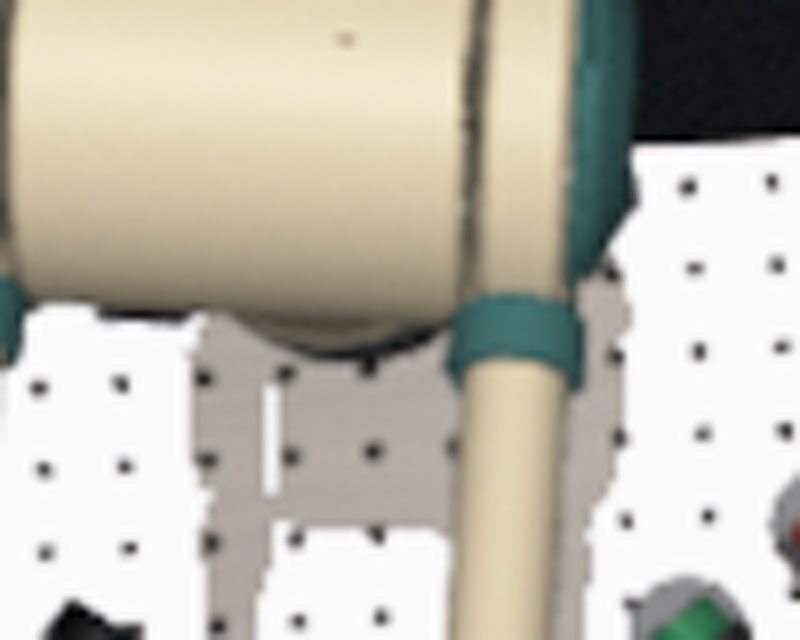

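```bash
python3 - <<'E'
import cv2,numpy as np
im=cv2.imread("pics/m7_full.png")[172:210,248:282].astype(float)/255
im=np.clip(im*1.5,0,1)**.4*255
cv2.imwrite("pics/m7g.png",cv2.resize(im.astype(np.uint8),None,fx=15,fy=15,interpolation=cv2.INTER_NEAREST))
from plan import *
o=lambda q:(proj("side",q)-[248,172]+.5)*15-.5
s=np.array([.6075,.045,.052])
print("mouth",o(s),"x+-",[o(s+d) for d in([.001,0,0],[0,.001,0],[0,0,.001])])
a=np.linspace(0,2*np.pi,200)
E=np.array([o(s+[.0135*np.cos(t),.0135*np.sin(t),0]) for t in a]);print("ellipse",E.min(0),E.max(0))
B=np.array([o(s+[.006*np.cos(t),.006*np.sin(t),.108-.033-.052]) for t in a]);print("postbottom",B.min(0),B.max(0))
E
```

```text
mouth [228.6553 319.924 ] x+- [array([233.2761, 318.6819]), array([226.6756, 317.138 ]), array([228.6016, 315.9253])]
ellipse [160.7836 279.1352] [296.566  361.5528]
postbottom [196.8216 208.6902] [257.9939 244.9684]
```

View pics/m7g.png

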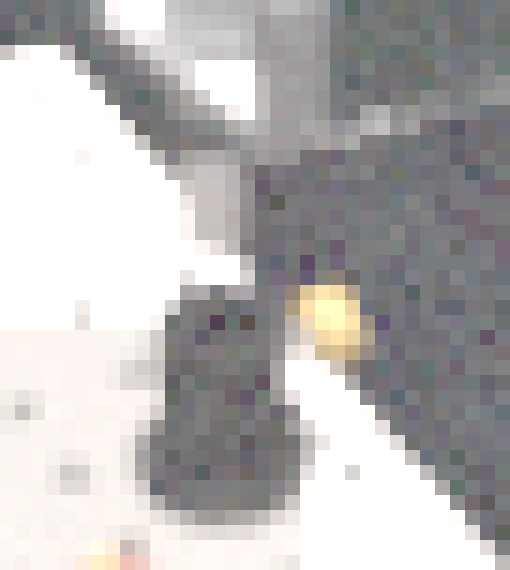

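>>> drive_tool --targets '[0,0,0,1.5,0.5,6,0,0,0,0,0,0,6,0,0,0,0,0,0,4,0,0,0,0,0,0,0,0]'

```text
clock: 8.55
position: [0.6085, 0.0436, 0.0911]
ee_rot: [-0.0, 0.994, 0.109, 0.001]
contact_force: [0.4, 0.6, -0.6]
width: 0.0551
```

```bash
cat > sg.py <<'E'
import sys,cv2
from rig import get_image
from plan import *
im=cv2.cvtColor(get_image("side"),cv2.COLOR_RGB2BGR);cv2.imwrite(f"pics/{sys.argv[1]}_full.png",im)
im=np.clip(im[172:210,248:282]/255.*1.5,0,1)**.4*255
cv2.imwrite(f"pics/{sys.argv[1]}.png",cv2.resize(im.astype(np.uint8),None,fx=15,fy=15,interpolation=cv2.INTER_NEAREST))
p,R,s=cur();print(p,R.as_matrix(),s["clock"],s["contact_force"],s["width"])
E
python3 sg.py m8
```

```text
[0.6087 0.0436 0.0914] [[ 0.9764  0.2161  0.003 ]
 [ 0.2161 -0.9764  0.0009]
 [ 0.0031 -0.0002 -1.    ]] 8.6 [ 0.5646  0.0292 -1.1855] 0.055033038926614194
```

View pics/m8.png

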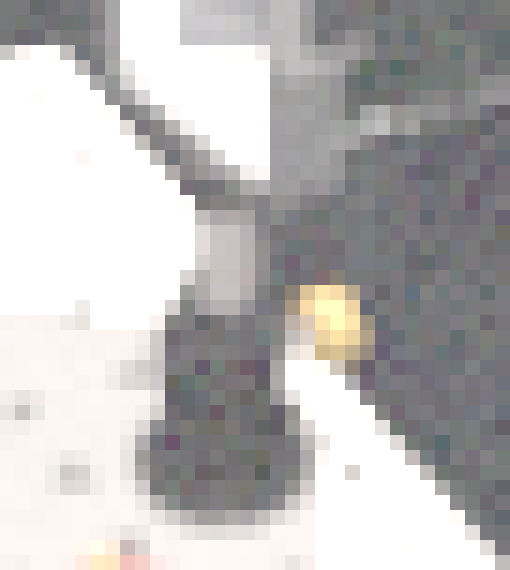

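>>> drive_tool --targets '[0,0,0,0,0,3,0,0,0,0,0,0,3,0,0,0,0,0,0,2,0,0,0,0,0,0,2,0,0,0,0,0,0,0,0]'

```text
clock: 9.22
position: [0.6096, 0.0437, 0.0838]
ee_rot: [-0.0, 0.994, 0.109, 0.003]
contact_force: [-2.5, 1.3, 10.1]
width: 0.055
```

```bash
python3 sg.py m9
```

```text
[0.6096 0.0437 0.0838] [[ 0.9764  0.216   0.0058]
 [ 0.216  -0.9764  0.001 ]
 [ 0.0059  0.0003 -1.    ]] 9.275 [-2.441   0.6368  9.5502] 0.05517632757101349
```

View pics/m9.png

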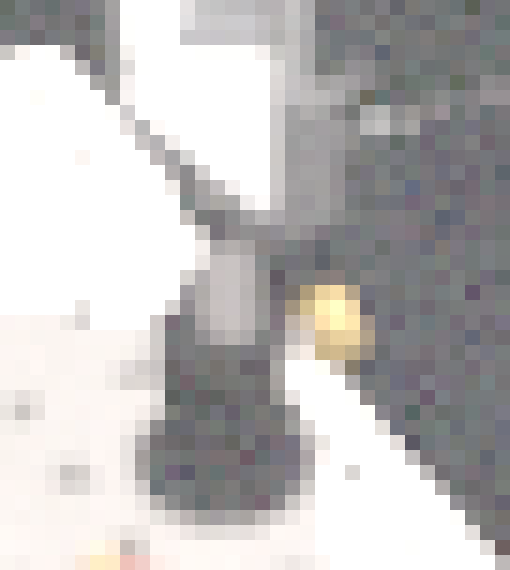

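```bash
python3 - <<'E'
from plan import *
p,R,s=cur();print(s["moment"],s["contact_force"],s["effort"])
# fit tube cylinder: mouth ellipse & foot pixel predicted for candidate socket
for xy in((.6075,.0445),(.6085,.0425),(.607,.042),(.6095,.0437)):
    o=lambda q:(proj("side",q)-[248,172]+.5)*15-.5
    a=np.linspace(0,2*np.pi,200);q=lambda r,z:np.array([o([xy[0]+r*np.cos(t),xy[1]+r*np.sin(t),z]) for t in a])
    for r,z in((.0135,.052),(.0135,.03),(.006,.052)): E=q(r,z);print(xy,r,z,E.min(0),E.max(0))
E
python3 - <<'E'
import cv2,numpy as np
im=cv2.imread("pics/side0.png")
print(im[185:210,254:272].mean(2).astype(int))
E
```

```text
[ 0.0186  0.486  -0.0319] [-2.441   0.6368  9.5502] [ -0.4041 -41.0862 -20.1345  -0.1245  -0.9453  -0.0118]
(0.6075, 0.0445) 0.0135 0.052 [161.7506 280.5016] [297.581  362.9763]
(0.6075, 0.0445) 0.0135 0.03 [163.7716 366.9685] [297.8668 450.1272]
(0.6075, 0.0445) 0.006 0.052 [199.4672 303.076 ] [259.8336 339.7283]
(0.6085, 0.0425) 0.0135 0.052 [170.2707 284.7541] [306.2585 367.4097]
(0.6085, 0.0425) 0.0135 0.03 [172.185  371.2621] [306.4335 454.601 ]
(0.6085, 0.0425) 0.006 0.052 [208.0306 307.3776] [268.4669 344.1103]
(0.607, 0.042) 0.0135 0.052 [164.2713 287.9597] [300.3599 370.7449]
(0.607, 0.042) 0.0135 0.03 [166.2638 374.4918] [300.6107 457.9597]
(0.607, 0.042) 0.006 0.052 [202.0594 310.6184] [262.5406 347.4087]
(0.6095, 0.0437) 0.0135 0.052 [172.5809 280.2492] [308.4182 362.7194]
(0.6095, 0.0437) 0.0135 0.03 [174.4636 366.7199] [308.5654 449.8742]
(0.6095, 0.0437) 0.006 0.052 [210.299  302.8224] [270.6684 339.4726]
[[249 248 238 239 250 244 177  31  24  28  26  28  24  18  23  24  25  24]
 [249 242 198 218 250 251 243 163  21  24  24  19  21  15  22  28  23  22]
 [249 245 235 24
[... 1009 characters left out ...]
 23  52 110 192 242 250]
 [250 250 234 120  38  22  23  26  25  21  21  15  27  37  81 131 197 243]
 [249 250 229  81  32  24  23  24  23  19  18  25  29  46  93 174 192 187]
 [246 249 230  69  42  26  23  25  17  22  27  32  39  47 125 228 229 107]
 [243 250 240 163  34  34  39  40  36  38  39  41  43  51 171 243 240 198]
 [250 250 250 231  68  41  40  41  48  47  40  36  73 152 231 250 250 250]
 [249 250 250 242 207 181 124  54  53  63  78 147 208 238 250 250 250 250]
 [249 245 233 241 250 248 228 202 200 202 211 237 250 250 251 250 250 250]
 [241 224 143 204 250 250 251 250 250 250 250 250 250 250 250 250 250 250]
 [181 166 140 184 239 248 250 251 251 251 250 250 245 233 244 251 251 250]]
```

```bash
python3 - <<'E'
import cv2,numpy as np
im=cv2.imread("pics/m9_full.png")
print(im[186:200,256:270].mean(2).astype(int))
E
```

```text
[[203 222 248 214  85  28  27  38  57  74  63  51  52  51]
 [238 245 251 245 193  92  26  38  41  39  42  47  41  30]
 [250 250 251 250 239 146  61  68  58  36  33  30  26  19]
 [251 250 250 248 219 132  87  89  74  37  23  24  24  16]
 [250 250 250 235 106  69  88  88  76  42  15  28  28  30]
 [250 250 247 204  53  64  86  89  73  42  21  24  48  99]
 [250 246 210 107  41  68  87  89  76  47  27  43  77 140]
 [235 210  97  25  29  58  82  88  76  48  30  72  95 121]
 [158 147  99  26  29  43  63  73  63  32  35  81 103  82]
 [154 139  99  25  29  26  28  29  29  27  49 120 142  69]
 [123 104  90  18  25  26  23  28  18  20  59 185 232 172]
 [112 113  97  20  19  21  24  25  26  23  56 189 248 244]
 [158 159 127  14  18  16  15  20  24  20  46 131 229 250]
 [158 147 105  28  21  17  24  17  22  26  24  47 175 245]]
```

>>> drive_tool --targets '[0,0,0,-1,0,0,0,0,0,0,0,0,0,0]'

```text
clock: 9.52
position: [0.6092, 0.0436, 0.0838]
ee_rot: [-0.0, 0.994, 0.109, 0.004]
contact_force: [-2.3, -0.0, 8.5]
width: 0.0555
```

>>> drive_tool --targets '[0,0,0,-0.5,0,0.5,0,0,0,0,0,0,0,0]'

```text
clock: 9.78
position: [0.6091, 0.0436, 0.0838]
ee_rot: [-0.0, 0.994, 0.109, 0.004]
contact_force: [-1.0, 0.3, 9.4]
width: 0.0553
```

>>> drive_tool --targets '[0,0,0,-1,0,0,0,0,0,0,0,0,0,0]'

```text
clock: 10.02
position: [0.6088, 0.0435, 0.0838]
ee_rot: [-0.0, 0.994, 0.109, 0.005]
contact_force: [0.3, 0.0, 8.7]
width: 0.0554
```

```bash
python3 sg.py m10; python3 - <<'E'
import cv2,numpy as np
im=cv2.imread("pics/m10_full.png")
print(im[186:200,256:270].mean(2).astype(int))
E
```

```text
[0.6088 0.0436 0.0838] [[ 0.9764  0.2158  0.0094]
 [ 0.2158 -0.9764  0.0017]
 [ 0.0095  0.0003 -1.    ]] 10.075 [-0.443   1.9063  9.3793] 0.055180809737810775
[[205 223 249 206  28  27  32  39  63  75  67  52  52  50]
 [237 245 251 242 171  86  36  35  44  43  46  49  44  30]
 [250 251 251 251 240 141  64  68  62  40  34  29  28  27]
 [250 250 251 247 217 129  86  88  79  41  28  22  28  23]
 [250 250 250 235 108  67  87  85  74  36  26  25  26  33]
 [250 251 247 204  47  67  84  86  74  45  26  34  82 123]
 [250 249 223 104  36  66  86  90  77  46  31  43 109 167]
 [236 224 153  34  35  56  84  85  73  42  32  70  94 128]
 [158 146  96  26  31  40  63  75  59  27  36  82 103 100]
 [155 138  98  22  27  23  23  28  25  27  47 123 142  73]
 [122 104  89  14  26  18  31  25  15  22  60 185 231 173]
 [118 110  96  18  21  23  20  24  28  20  61 188 248 245]
 [157 158 125  23  26  25  20  20  19  21  47 127 226 250]
 [157 150 104  20  26  26  27  22  20  14  20  42 172 245]]
```

>>> drive_tool --targets '[0,0,0,0,0,-3,0,0,0,0,0,0,-1,0,0,0,0,0,0,0,0]'

```text
clock: 10.45
position: [0.6062, 0.0429, 0.0849]
ee_rot: [-0.0, 0.994, 0.109, 0.001]
contact_force: [0.6, -0.1, 1.5]
width: 0.0554
```

```bash
python3 sg.py m11; python3 - <<'E'
import cv2,numpy as np
im=cv2.imread("pics/m11_full.png")
print(im[184:200,256:270].mean(2).astype(int))
E
```

```text
[0.6062 0.0429 0.0849] [[ 0.9764  0.216   0.0028]
 [ 0.216  -0.9764  0.0007]
 [ 0.0029 -0.0001 -1.    ]] 10.5 [-0.0262 -0.222   0.9533] 0.05544330885880429
[[251 251 232  59  55  82 147 226 234 147  54  53  52  48]
 [241 243 230  34  54  58  62 140 179 122  54  51  53  44]
 [201 221 234  86  25  31  34  55  74  69  51  50  43  37]
 [238 245 245 191  90  29  27  35  41  45  47  42  30  26]
 [250 251 251 242 165  64  64  59  46  32  36  28  17  22]
 [251 250 250 244 181  87  88  81  56  20  26  24  28  21]
 [251 250 250 236 123  87  87  79  52  28  22  24  23  31]
 [250 250 247 205  70  85  86  79  55  27  31  32  89 126]
 [250 249 225 104  60  85  85  77  58  25  31  51 123 173]
 [236 224 154  32  52  79  83  73  50  23  39  71 115 149]
 [161 144  94  28  35  58  73  64  39  31  35  80 109 106]
 [153 136  98  24  21  33  32  23  29  23  44 123 142  76]
 [122 103  87  24  23  28  24  22  25  20  54 185 231 172]
 [115 110  99  25  23  18  24  24  18  21  58 190 248 245]
 [158 159 128  22  20  23  26  14  26  19  48 130 227 251]
 [158 149 103  19  20   7  19  21  23  14  18  44 173 245]]
```

>>> drive_tool --targets '[0,0,0,1.4,0.3,-1,0,0,0,0,0,0,3,0,0,0,0,0,0,2,0,0,0,0,0,0,0,0]'

```text
clock: 11.0
position: [0.609, 0.0431, 0.0841]
ee_rot: [-0.0, 0.994, 0.109, 0.003]
contact_force: [-2.6, 0.0, 14.3]
width: 0.0554
```

>>> drive_tool --targets '[0,0,0,0,0,-3,0,0,0,0,0.7,-1.1,-1,0,0,0,0,0,0,2.5,0,0,0,0,0,0,1.5,0,0,0,0,0,0,0,0]'

```text
clock: 11.62
position: [0.6084, 0.0453, 0.0806]
ee_rot: [-0.001, 0.994, 0.108, 0.002]
contact_force: [0.6, 3.3, 0.2]
width: 0.0551
```

>>> drive_tool --targets '[0,0,0,0,-0.7,2,0,0,0,0,0,0,4,0,0,0,0,0,0,5,0,0,0,0,0,0,5,0,0,0,0,0,0,0,0]'

```text
clock: 12.25
position: [0.6083, 0.0455, 0.0643]
ee_rot: [-0.001, 0.994, 0.108, 0.002]
contact_force: [0.7, 5.3, -0.8]
width: 0.0551
```

>>> drive_tool --targets '[0,0,0,0,-0.7,2,0,0,0,0,0,0,2,0,0,0,0,0,0,2,0,0,0,0,0,0,0,0]'

```text
clock: 12.75
position: [0.6083, 0.0456, 0.0588]
ee_rot: [-0.0, 0.994, 0.109, 0.002]
contact_force: [2.1, 4.2, -0.4]
width: 0.0549
```

>>> drive_tool --targets '[0,0,0,0.5,-0.6,1.5,0,0,0,0,0,0,1.5,0,0,0,0,0,0,1,0,0,0,0,0,0,0,0]'

```text
clock: 13.25
position: [0.6087, 0.0457, 0.057]
ee_rot: [0.0, 0.994, 0.109, 0.002]
contact_force: [-0.6, 2.4, 10.7]
width: 0.055
```

```bash
python3 sg.py m12; python3 snap.py side 220 140 300 215 8 m12b
```

```text
[0.6088 0.0458 0.057 ] [[ 0.9763  0.2163  0.0047]
 [ 0.2163 -0.9763 -0.0001]
 [ 0.0046  0.0012 -1.    ]] 13.3 [-0.777   3.0574 10.3457] 0.05518709245785727
```

View pics/m12b.png

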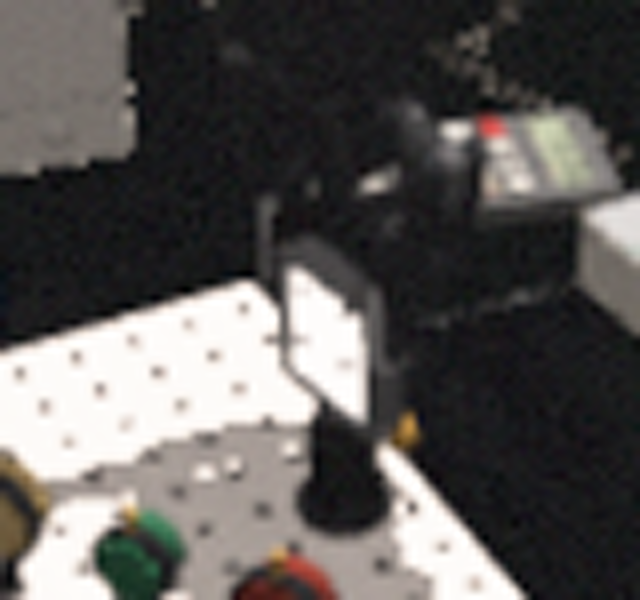

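```bash
python3 - <<'E'
import cv2
from plan import *
im=cv2.imread("pics/m12b_full.png")[160:200,248:275]
g=np.clip(im/255.*1.5,0,1)**.4*255
cv2.imwrite("pics/m12g.png",cv2.resize(g.astype(np.uint8),None,fx=15,fy=15,interpolation=cv2.INTER_CUBIC))
o=lambda q:(proj("side",q)-[248,160]+.5)*15-.5
c=np.array([.6075,.0447,.052])
for yaw in(-70,-77.5,-85):
    a=np.radians(yaw);Y=np.array([np.cos(a),np.sin(a),0]);X=np.array([Y[1],-Y[0],0])
    print(yaw,[o(c+X*x+Y*y+[0,0,z]).round(0) for x,y,z in((.008,-.028,.068),(.008,.028,.068),(.008,.028,.012),(.008,-.028,.012))],"glass",[o(c+X*.006+Y*y+[0,0,z]).round(0) for y,z in((-.025,.065),(.025,.065),(.025,.015),(-.025,.015))])
E
```

```text
-70 [array([ 96., 175.]), array([297., 295.]), array([298., 532.]), array([103., 409.])] glass [array([115., 190.]), array([293., 297.]), array([294., 509.]), array([121., 399.])]
-77.5 [array([108., 166.]), array([278., 300.]), array([280., 537.]), array([115., 399.])] glass [array([125., 183.]), array([277., 302.]), array([279., 513.]), array([131., 391.])]
-85 [array([121., 158.]), array([259., 303.]), array([261., 541.]), array([128., 391.])] glass [array([138., 175.]), array([260., 305.]), array([262., 517.]), array([143., 384.])]
```

View pics/m12g.png

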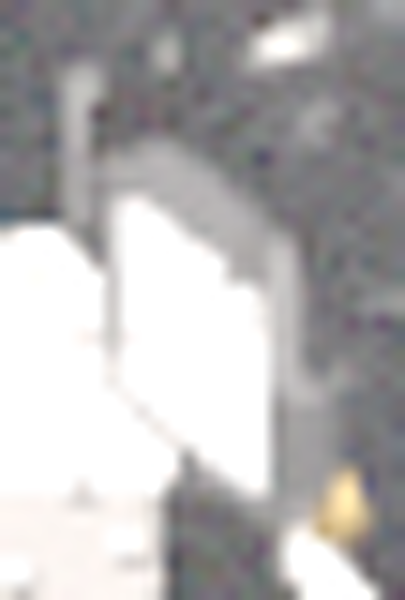

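>>> drive_tool --targets '[0,0,0,0,0,0,0,0,0,0,0,0,0,0,0,0,0,0,0,0,0]'

```text
clock: 13.72
position: [0.6087, 0.0458, 0.057]
ee_rot: [0.0, 0.994, 0.109, 0.002]
contact_force: [-2.3, 2.6, 11.2]
width: 0.0548
```

```bash
python3 - <<'E'
import cv2
from plan import *
from rig import get_image
im=cv2.cvtColor(get_image("side"),cv2.COLOR_RGB2BGR);cv2.imwrite("pics/end.png",im)
p,R,s=cur();print(p,np.degrees(np.arctan2(*R.as_matrix()[[1,0],1])),s["contact_force"],s["width"],s["clock"],s["qd"])
# loose things moved?
d=cv2.absdiff(im,cv2.imread("pics/side0.png")).max(2)>60
print(d[250:330,250:330].sum(),d[100:250,285:400].sum())
E
```

```text
[0.6087 0.0458 0.057 ] -77.510362180224 [-0.8204  2.7043 10.8674] 0.05490199019218817 13.775 [ 0.0009 -0.0012 -0.0006 -0.0002 -0.0002  0.0004]
0 0
```

View pics/end.png

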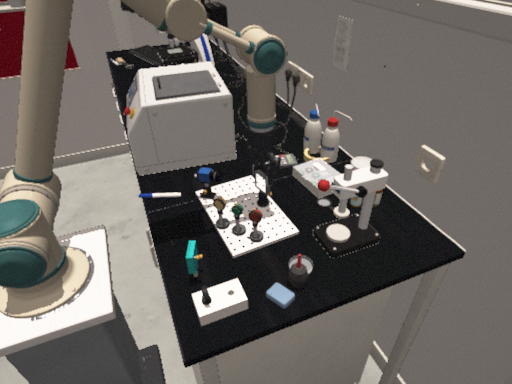

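The mirror is seated at (263,190), the parking bore at (231,293) is empty, and nothing else has moved.

```bash
python3 -c "
from rig import *
print(sign_off())"
```

```text
the job is handed in; nothing more can be done
None
```

I lifted the grey mirror out of the parking block by its frame sides and stood its post in the empty holder. It is turned so that by my measurements the camera sees the red specimen in the middle of the glass. I handed the job in at about 13.8 s, still gripping. No verdict was reported.

**Last checks**
- **Seating:** the tool resisted with about 11 N at z = 0.057. That is 27 mm below where the post first touched the rim, against the 28 mm length of the post, so I take the collar as fully down.
- **Angle:** the tool held steady at a yaw of -77.5°, and the mirror's outline in the side picture agrees to about 1°. Two independent estimates of the right yaw came out at about -77.3° (reflection geometry) and -78.0° (the judged y value).
- **Grip:** the fingers stood 55 mm apart on the frame, with 40 N commanded and the joints at rest.
- **Other things:** the side picture showed no change where the loose things stand.

**What disagreed or went wrong**
- **Finger position:** the side picture showed the fingertips about 35 mm higher than the stated TCP. I gripped lower to allow for it and still had room above the block.
- **Lens estimate:** my first lens position was about 6° off. I corrected it from the camera barrel in the top picture before setting the angle.
- **Insertion:** the post first landed on the holder's rim, with at most about 14 N. I re-aimed it by small sideways steps until it dropped in.

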